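Load a battery pack and hold its cover ready over the cells

TASK

Finish loading the battery pack: stand the loose steel cell and the black protection module fully down in the two empty bays of the open grey tray (the module goes in the longer end bay), lowering them gently, not dropping them. Then bring the grey cover across and hold it level and squarely lined up over the tray, socket end above the module, its lower edge about a finger's width (some 12 mm) above the tops of the cells, so that I can plug in the sense lead; on the way and there it must not touch the cells, the module or the tray, since its contact strips would short the cells. Finish while still holding the cover there, and leave the two bottles and the solder spool where they stand.

Things in the scene. Friction and masses are not known exactly. Their poses are not given: they have to be found in the camera images.
- case: Open grey tray, lower half of a pack shell, loose (0.5 kg), 144.5 mm long (x), 37 wide (y), 34 high; walls 3.5, floor 4 mm. Origin: centre of its underside. Row of bays 30 mm wide (y), ribs 28 mm high between: cell bays 30 mm long (x) centred at x = -54, -21, +11 mm, module bay 40 mm long at +49 mm. Bays -54 and +11 hold cells, their tops 69 mm over the bench.
- cell_bay (a point): Centre of the floor of the empty cell bay (4 mm over the bench), at x = -21 mm in the tray, between two cells.
- module_bay (a point): Centre of the floor of the empty module bay (4 mm over the bench), at x = +49 mm in the tray, 40 mm along the tray's x axis by 30 mm across.
- cell: The loose battery cell, a bare steel cylinder 26 mm in diameter, 65 mm high with its small raised pole on top, 0.09 kg, standing upright on the bench. Origin: centre of its underside; z up.
- module: Protection module, a black block 35 mm (its x) by 25 mm (y), 53 mm high, with brass studs on top up to 57 mm, about 0.12 kg, standing upright on the bench; fits its bay either way round. Origin: centre of its underside; z up.
- cover: Grey plastic cover, the upper half of the shell, lying on the bench on its rim, open downwards and hollow: 144.5 mm long (x), 37 mm wide (y), 39 mm high, about 0.13 kg, stiff. Origin: centre of the plane of its lower edge; z up. A black two-pole socket stands 9 mm up from its top near the +x end. In place, its x axis points the same way as the tray's.
- cover_socket (a point): Top of the black socket on the cover, 45 mm from the cover's centre towards +x, 48 mm above its lower edge.
- cell_end: Cell of the same kind (26 mm in diameter, 65 mm high), already standing in the tray's outermost cell bay. Origin: centre of its underside.
- cell_mid: Cell of the same kind, already standing in the tray's bay beside the module bay. Origin: centre of its underside.
- ipa_bottle: White bottle with a red cap, 44 mm in diameter, 119 mm high, standing on the bench between the microscope's foot and the tray; leave it alone. Origin: centre of its underside.
- flux_bottle: Yellow bottle with a black cap, 32 mm in diameter, 74 mm high, standing far back; leave it alone. Origin: centre of its underside.
- solder_spool: Reel of solder wire standing on its flange, 52 mm in diameter, 40 mm high; leave it alone. Origin: centre of its underside.
- microscope: Microscope stand, fixed, in the way between cover and tray. In its own frame (origin on its underside, z 40 mm below the bench top): foot 130 by 150 mm, 22 mm high, centred at x 94, y 309 mm; a 46 mm wide boom (x 71 to 117) rises from the foot to y = -84 mm, its top 80 mm over the bench at the foot, 190 mm beside the tray's near end, 280 mm at most.

How it is judged:
By the outcome, as a careful person would: the job done as asked, in the order asked, and still so for the second after the job is handed in, while the arm keeps its last pose, push and grip.
It also fails if it takes over 69 s, if anything falls off the work surface, if the arm or the gripper's body presses on something with over 40 N, if the wrist force passes 120 N, or if a joint passes its speed limit or range.

ROBOT

A 6-joint arm with a two-finger parallel gripper is mounted at the origin on a cart in front of the work surface, level with it; the furniture and walls round the work are solid. World frame = base frame: x ahead of the robot, y to its left, z up, the work surface at z = 0. Lengths are in m, angles in rad, forces in N, time in s.
With the tool pointing down it reaches from about 0.4 to 0.825 m from the base axis. Payload 7 kg.
Tool frame: the origin (TCP) lies at the very end of the fingers, on their centre line; the grasp point (between the pads) lies arm.hold_point_z behind it (arm.hold_point_z is the distance from the TCP to the grasp point, in m); z points along the fingers, y is the line along which they close (so a half turn about z gives the same grasp; the last joint's range is limited). The gripper opens to 88 mm and grips with 3 to 60 N. Pads are 19 mm wide; open, the fingers measure 130 mm over their backs; the gripper's body (78 mm by 193 mm) begins 47 mm behind the grasp point.
Start: joints at [1.593, 0.359, 0.012, 0, -1.224, -0.288], TCP at [0.177, 0.651, 0.227] pointing down, gripper open.
Joint ranges: [-3.07, 3.07], [-1.43, 2.12], [-1.02, 1.25], [-3.03, 1.67], [-3.05, -0], [-3.03, 3.03]. Speed limits (rad/s): [2.39, 2.39, 3.01, 3.14, 3.14, 3.14].

INTERFACE

Orientations are given as [roll, pitch, yaw] about the fixed x, y, z axes, in that order (R = Rz(yaw) Ry(pitch) Rx(roll)).
In Python, from station import arm, viewer, job gives the robot as it stands (arm), with the cameras (viewer) and the job (job).
- The arm moves only by the shell command python3 nudge.py 'ROWS' [FORCE]. ROWS is a JSON list of rows, 1 to 20 of them, each of 5 numbers: the finger opening in m, then dx, dy, dz in m, then a turn about the tool's z in rad; each row is the pose to reach, as a shift and turn from the pose commanded when the command began, along the tool's axes at that moment; what a row does not reach only later rows make up. A row lasts 1/12 s, in which the tool goes at most 0.0417 m and 0.125 rad, less where a joint would pass 70% of its speed; a pose out of reach is approached as far as the arm can. The fingers move at their own pace and stop on an object; FORCE is the grip in N (left out, the last holds). Time passes only in rows, so rows that do not move let the fingers close. It prints the time, the measured TCP pose, the force, the opening and the grip force at its end.
- arm.get_state(): the state, without advancing time (a new reading comes with each control period).
- viewer.grab_frame(name): name is "scene" or "top" or "wrist"; returns the picture (480x640x3 uint8, red, green, blue); there is no depth.
- viewer.camera_params(name): a dict with "fx", "fy", "cx", "cy" (pixels), "D" ([k1, k2, p1, p2, k3] as OpenCV has them; the pictures are not rectified), "T" (4x4, takes a point from camera to world coordinates); the wrist camera has in their place "hand_eye" (4x4, takes a point from camera to tool coordinates, whose origin is the TCP and whose axes are the flange's). Camera axes: x right, y down, z forward; pixel columns grow to the right and rows downward; lengths in m; the calibration is good to about 2 mm. A picture is of the moment at which its call begins: read the wrist's pose just before it. camera_params takes no time and is no camera call.
- job.job_done(): hands the job in; it is judged then, once.
The state is a dict: "t": time; "q": joint angles; "qd": joint speeds; "joint_efforts": joint torques, N m; "eef_pos": TCP position; "ee_rot": TCP orientation; "force": force on the tool from outside, world axes, zero at the start; "moment": the same for the moment, N m; "width": finger opening in m; "gripper_force": force on a finger pad.
Only numpy, scipy, OpenCV 4.12 (cv2) and the standard library are available. Lean on these libraries where they do the work, as an engineer would, in place of code of your own. Each camera call takes 0.05 s, during which the arm holds its last target. There are 200 camera calls.

## Working session

There is one attempt and no reset: what is moved stays moved. The work goes in short steps, Python scripts to look and compute and a shell command to move; the robot and the scene stay as the last step left them, time stands still between calls to the robot, and variables do not carry over. Pictures are saved under pics/ and viewed, at most 10 in all, crops included, and the job is handed in when it is done.

```bash
ls; mkdir -p pics
python3 - <<'E'
from station import arm, viewer, job
import cv2,numpy as np
s=arm.get_state();print(s['t'],s['eef_pos'],s['ee_rot'],s['width'],arm.hold_point_z)
for n in("scene","top","wrist"):
    cv2.imwrite(f"pics/{n}0.png",viewer.grab_frame(n)[:,:,::-1]);p=viewer.camera_params(n);print(n,{k:np.round(v,4).tolist() for k,v in p.items()})
E
```

```text
nudge.py
pics
station.py
0.0 [0.17719298 0.65081161 0.22561705] [ 3.13989487e+00 -1.26329914e-04 -2.65926982e-01] 0.08745472136534928 0.0188
scene {'fx': 509.2677, 'fy': 509.2677, 'cx': 320.997, 'cy': 240.9766, 'D': [-0.0201, 0.0, 0.0, 0.0, 0.0], 'T': [[0.7915, -0.4609, 0.4014, 0.0637], [-0.6109, -0.6163, 0.497, -0.6654], [0.0183, -0.6386, -0.7693, 0.8444], [0.0, 0.0, 0.0, 1.0]]}
top {'fx': 577.2177, 'fy': 577.2177, 'cx': 324.275, 'cy': 244.3049, 'D': [-0.0858, 0.0, 0.0, 0.0, 0.0], 'T': [[-0.0259, -0.9898, 0.1399, 0.3257], [-0.9996, 0.0277, 0.0108, -0.1528], [-0.0146, -0.1396, -0.9901, 1.2163], [0.0, 0.0, 0.0, 1.0]]}
wrist {'fx': 392.0999, 'fy': 392.0999, 'cx': 320.4404, 'cy': 241.1704, 'D': [0.0183, 0.0, 0.0, 0.0, 0.0], 'hand_eye': [[-0.0002, -0.9577, -0.2876, 0.0783], [1.0, -0.0003, 0.0004, 0.001], [-0.0005, -0.2876, 0.9577, -0.1586], [0.0, 0.0, 0.0, 1.0]]}
```

View pics/top0.png

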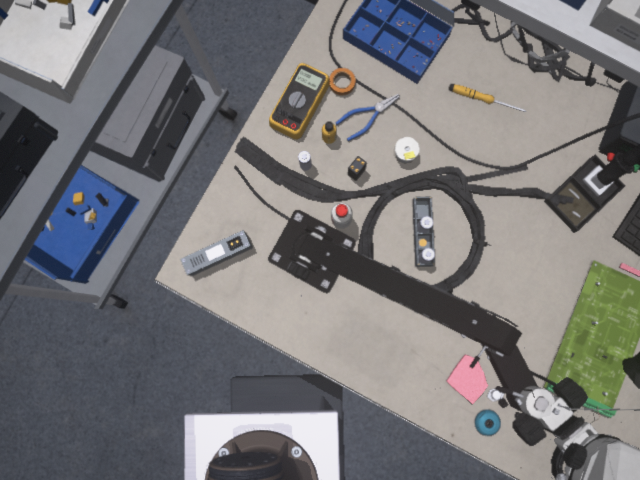

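View pics/scene0.png

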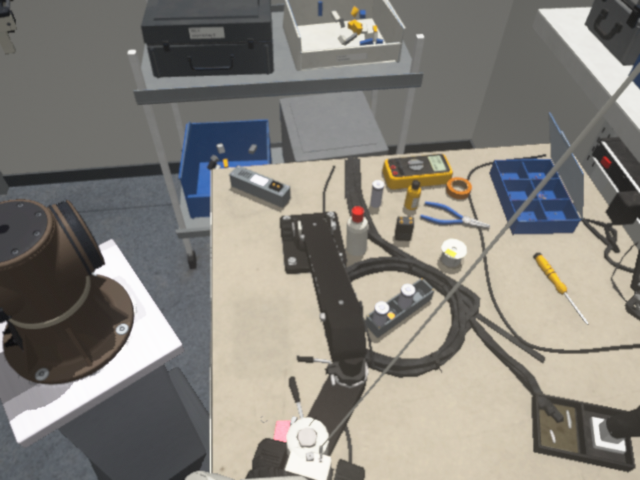

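View pics/wrist0.png

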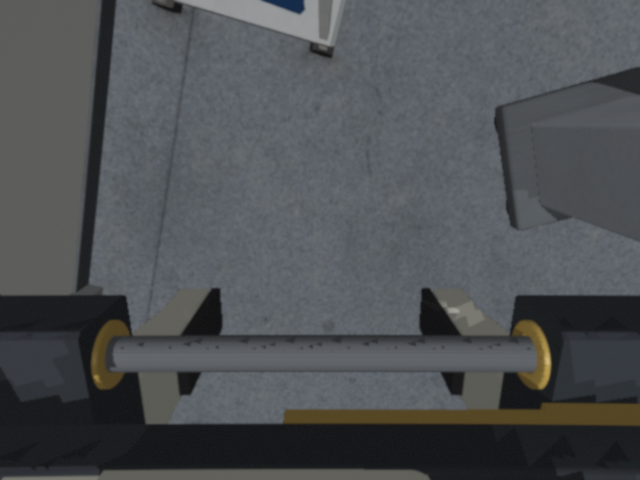

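Top view: cover at about (217,253) with the socket end right, cell (305,158), module (357,166), IPA bottle (342,212), tray (425,231) with the module bay at the top (world +x), and the microscope boom running from foot (313,250) to (515,335). The scene view shows the same layout, and the wrist view shows only the fingers and the floor. I'll zoom in on the top view.

Run:
```python
import cv2
a=cv2.imread("pics/top0.png")[140:350,170:530]
b=cv2.resize(a,None,fx=2.2,fy=2.2,interpolation=cv2.INTER_CUBIC)
for i in range(0,360,20):cv2.putText(b,str(170+i),(int(i*2.2),8),0,.3,(0,0,255),1);cv2.line(b,(int(i*2.2),10),(int(i*2.2),14),(0,0,255),1)
for i in range(0,210,20):cv2.putText(b,str(140+i),(0,int(i*2.2)+4),0,.3,(0,0,255),1)
cv2.imwrite("pics/crop.png",b)
```

```text
(no output)
```

View pics/crop.png

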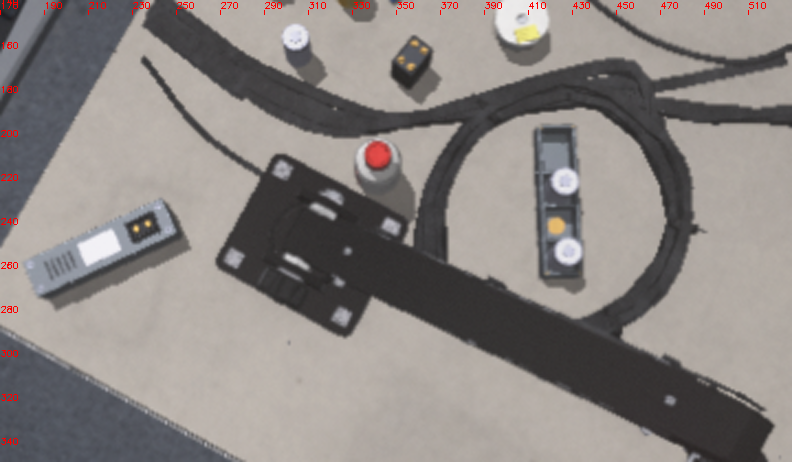

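```bash
cat > h.py <<'E'
import numpy as np,cv2
from scipy.spatial.transform import Rotation as R
from station import arm, viewer, job
def cam(n,pos=None,rot=None):
    p=viewer.camera_params(n);K=np.array([[p['fx'],0,p['cx']],[0,p['fy'],p['cy']],[0,0,1]]);D=np.array(p['D'])
    if 'T' in p:T=np.array(p['T'])
    else:
        W=np.eye(4);W[:3,:3]=R.from_euler('xyz',rot).as_matrix();W[:3,3]=pos;T=W@np.array(p['hand_eye'])
    return K,D,T
def ray(c,px,z):
    K,D,T=c
    n=cv2.undistortPoints(np.array(px,float).reshape(-1,1,2),K,D).reshape(-1,2)
    d=np.c_[n,np.ones(len(n))]@T[:3,:3].T
    return T[:3,3]+d*((z-T[2,3])/d[:,2])[:,None]
def proj(c,P):
    K,D,T=c;Ti=np.linalg.inv(T)
    return cv2.projectPoints(np.array(P,float).reshape(-1,3),cv2.Rodrigues(Ti[:3,:3])[0],Ti[:3,3],K,D)[0].reshape(-1,2)
E
python3 - <<'E'
from h import *
c=cam('top');np.set_printoptions(precision=4,suppress=True)
f=lambda L:[(170+u/2.2,140+v/2.2) for u,v in L]
def s(n,L,z):
    P=ray(c,f(L),z)[:,:2];print(n,P.tolist() if 0 else P.round(4).tolist(),'mean',P.mean(0).round(4));return P
s('trayrim',[(535,127),(576,125),(581,276),(541,278)],.034)
t=s('traycells',[(565,181),(568,251)],.069);print(np.linalg.norm(t[0]-t[1]),np.arctan2(*(t[0]-t[1])[::-1]))
s('cell',[(295,38)],.064)
s('module',[(413,36),(433,50),(412,79),(391,64)],.053)
s('cover',[(24,262),(163,200),(176,229),(42,295)],.039)
s('sock',[(143,227)],.048)
s('ipa',[(378,156)],.119);s('spool',[(522,20)],.04)
F=s('foot',[(281,155),(407,220),(349,335),(219,262)],.022)
v=(F[1]+F[2]-F[0]-F[3])/2;print(np.linalg.norm(v),np.linalg.norm((F[0]+F[1]-F[2]-F[3])/2));v/=np.linalg.norm(v) # -y of micro
ym=-v;xm=np.array([ym[1],-ym[0]]);o=F.mean(0)-.309*ym-.094*xm;print('micro o',o,'xm',xm,'ym',ym)
for y,z in((.309,.08),(.1,.19),(-.084,.28)):
    for x in(.071,.117):
        p=o+x*xm+y*ym;print(y,x,p,(proj(c,[[*p,z]])[0]-[170,140])*2.2)
# tray in micro frame
for p in(t[0],t[1]):print('cell in micro',(p-o)@xm,(p-o)@ym)
E
```

```text
trayrim [[0.586, -0.3285], [0.5869, -0.3677], [0.4425, -0.3648], [0.4416, -0.3272]] mean [ 0.5142 -0.3471]
traycells [[0.5269, -0.3484], [0.4622, -0.3479]] mean [ 0.4945 -0.3481]
0.06472734998871815 -0.008726680903120053
cell [[0.6712, -0.1033]] mean [ 0.6712 -0.1033]
module [[0.6731, -0.2146], [0.6588, -0.233], [0.6312, -0.2122], [0.6463, -0.1929]] mean [ 0.6523 -0.2132]
cover [[0.4694, 0.1577], [0.5247, 0.0256], [0.4968, 0.0135], [0.4378, 0.1404]] mean [0.4822 0.0843]
sock [[0.4982, 0.0432]] mean [0.4982 0.0432]
ipa [[0.545, -0.1765]] mean [ 0.545  -0.1765]
spool [[0.69, -0.3205]] mean [ 0.69   -0.3205]
foot [[0.5681, -0.0857], [0.5017, -0.2042], [0.3941, -0.1462], [0.4665, -0.0248]] mean [ 0.4826 -0.1152]
0.1386017923373659 0.12033102858122648
micro o [ 0.2466 -0.3357] xm [ 0.8657 -0.5005] ym [0.5005 0.8657]
0.309 0.071 [ 0.4627 -0.1037] [299.39   256.4523]
0.309 0.117 [ 0.5025 -0.1267] [323.8411 212.1031]
0.1 0.071 [ 0.3581 -0.2847] [520.6709 363.0437]
0.1 0.117 [ 0.3979 -0.3077] [546.9064 312.8418]
-0.084 0.071 [ 0.266 -0.444] [758.5826 478.2037]
-0.084 0.117 [ 0.3058 -0.467 ] [786.1004 422.2547]
cell in micro 0.24907302609773627 0.12928777806251926
cell in micro 0.19275616055932698 0.097381031244789
```

The zoomed crop shows the tray rim at roughly (535–581,125–278), cell tops at (565,181) and (568,251), the loose cell at (295,38), and the module top centred at (412,57). The boom passes below the tray. All of these fit the given sizes. Next I'll check the shelf clearance and work out the first move.

```bash
cat >> h.py <<'E'
def to(x,y,z,yaw=None):
    s=arm.get_state();M=R.from_euler('xyz',s['ee_rot']).as_matrix()
    d=M.T@(np.array([x,y,z])-s['eef_pos']);t=0
    if yaw is not None:t=-((yaw-s['ee_rot'][2]+np.pi)%(2*np.pi)-np.pi)
    print('shift',d.round(4),'turn',round(t,4),'rows>=',round(max(np.linalg.norm(d)/.0417,abs(t)/.125),1))
E
python3 - <<'E'
from h import *
a=cam('top');b=cam('scene')
def d(c,px):
    K,D,T=c;n=cv2.undistortPoints(np.array(px,float).reshape(-1,1,2),K,D).reshape(-1,2);return np.c_[n,np.ones(len(n))]@T[:3,:3].T
e=d(a,[(180,5),(5,268)]);n=np.cross(e[0],e[1]);o=b[2][:3,3]
for r in d(b,[(135,95),(423,80)]):print(o+r*(n@(a[2][:3,3]-o))/(n@r))
to(.60,-.13,.25)
E
```

```text
[0.40409439 0.58908283 0.01752822]
[1.0759975  0.15072427 0.03740564]
shift [ 0.6131  0.6424 -0.0232] turn 0 rows>= 21.3
```

```bash
python3 nudge.py '[[0.07,0.3,0.32,-0.024,0],[0.07,0.3,0.32,-0.024,0],[0.07,0.3,0.32,-0.024,0],[0.07,0.3,0.32,-0.024,0],[0.07,0.613,0.642,-0.024,0],[0.07,0.613,0.642,-0.024,0],[0.07,0.613,0.642,-0.024,0],[0.07,0.613,0.642,-0.024,0],[0.07,0.613,0.642,-0.024,0],[0.07,0.613,0.642,-0.024,0],[0.07,0.613,0.642,-0.024,0],[0.07,0.613,0.642,-0.024,0],[0.07,0.613,0.642,-0.024,0],[0.07,0.613,0.642,-0.024,0],[0.07,0.613,0.642,-0.024,0],[0.07,0.613,0.642,-0.024,0],[0.07,0.613,0.642,-0.024,0],[0.07,0.613,0.642,-0.024,0],[0.07,0.613,0.642,-0.024,0],[0.07,0.613,0.642,-0.024,0]]'
python3 nudge.py '[[0.07,0.04,0.04,0,0],[0.07,0.04,0.04,0,0],[0.07,0.04,0.04,0,0]]'
python3 - <<'E'
from h import *
s=arm.get_state();print(s['q'].round(3) if hasattr(s['q'],'round') else s['q'],s['eef_pos'],s['ee_rot'])
cv2.imwrite("pics/w1.png",viewer.grab_frame('wrist')[:,:,::-1])
E
```

```text
t: 1.82
eef_pos: [0.5745, -0.0833, 0.2494]
ee_rot: [-3.141, 0.0, -0.266]
force: [0.5, 1.2, -0.7]
width: 0.0701
gripper_force: 0.0
t: 2.07
eef_pos: [0.6029, -0.1335, 0.2479]
ee_rot: [3.14, 0.002, -0.27]
force: [-0.1, 0.3, 0.4]
width: 0.0699
gripper_force: 0.0
[ 0.098  0.254 -0.088  0.    -1.231  1.203] [ 0.6029385  -0.13353882  0.247935  ] [ 3.14044667e+00  1.85814631e-03 -2.69618655e-01]
```

View pics/w1.png

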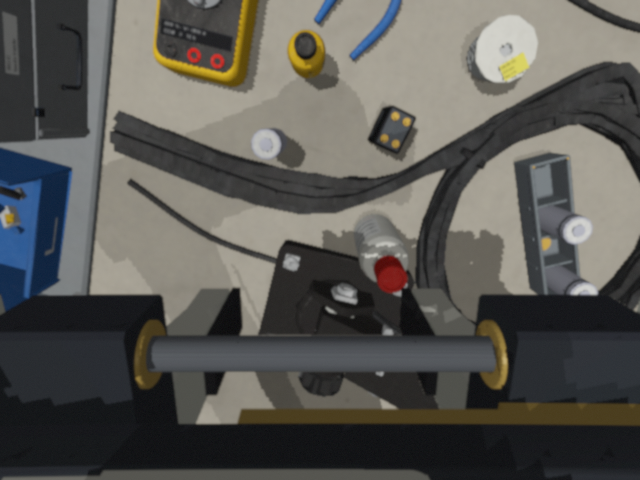

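Wrist view: cell top at about (267,143), module studs centred near (395,130), tray rim from (516,160) to (600,295), and the IPA cap at (391,273).

Run:
```python
from h import *
s=arm.get_state();print(s['eef_pos'],s['qd']);c=cam('wrist',s['eef_pos'],s['ee_rot'])
im=cv2.imread('pics/w1.png');hsv=cv2.cvtColor(im,cv2.COLOR_BGR2HSV)
def blob(m,x0,y0,x1,y1):
    m=m[y0:y1,x0:x1].astype(np.uint8);n,l,st,ce=cv2.connectedComponentsWithStats(m)
    return [(ce[i]+[x0,y0],st[i,4]) for i in range(1,n) if st[i,4]>8]
hb=(hsv[...,0]>100)&(hsv[...,0]<150)&(hsv[...,2]>150)
for p,a in blob(hb,240,115,300,170):print('cell?',p.round(1),a,ray(c,[p],.065)[0].round(4))
br=(hsv[...,1]>90)&(hsv[...,2]>110)&(hsv[...,0]<35)
st=blob(br,360,95,425,160)
for p,a in st:print('stud',p.round(1),a,ray(c,[p],.057)[0].round(4))
for p,a in blob(hb,550,200,610,310):print('traycell',p.round(1),a,ray(c,[p],.069)[0].round(4))
print('rim',ray(c,[(516,161),(567,154)],.034).round(4))
print('top-est reproj',proj(c,[[.6712,-.1033,.065],[.6523,-.2132,.053],[.5269,-.3484,.069]]).round(1))
crop=lambda n,x0,y0,x1,y1,k:cv2.resize(im[y0:y1,x0:x1],None,fx=k,fy=k,interpolation=cv2.INTER_CUBIC)
A=crop('',235,95,435,175,4);B=cv2.resize(im[140:300,500:620],None,fx=2,fy=2);Z=np.zeros((600,800,3),np.uint8);Z[:320]=A[:320];Z[330:330+270,:240]=B[:270]
cv2.imwrite('pics/c2.png',Z)
```

```text
[ 0.60217769 -0.13200577  0.24811965] [ 0.04194266 -0.03358122 -0.02628985 -0.00778327 -0.00089529 -0.0185986 ]
cell? [264.5 142.7] 196 [ 0.6744 -0.1042  0.065 ]
cell? [265.4 144.1] 149 [ 0.6731 -0.1046  0.065 ]
stud [394.8 115.8] 64 [ 0.6659 -0.2163  0.057 ]
stud [406.3 121.6] 63 [ 0.6588 -0.2247  0.057 ]
stud [384.  137.6] 57 [ 0.651  -0.2035  0.057 ]
stud [395.1 143.3] 59 [ 0.6438 -0.2117  0.057 ]
traycell [574.5 227.8] 154 [ 0.5313 -0.3468  0.069 ]
traycell [578.5 230.4] 130 [ 0.5279 -0.35    0.069 ]
traycell [583.5 287. ] 79 [ 0.4718 -0.3497  0.069 ]
traycell [584.8 292. ] 33 [ 0.4663 -0.3505  0.069 ]
rim [[ 0.5957 -0.3204  0.034 ]
 [ 0.5895 -0.3661  0.034 ]]
top-est reproj [[264.7 146.8]
 [393.8 132.9]
 [576.8 232. ]]
```

View pics/c2.png

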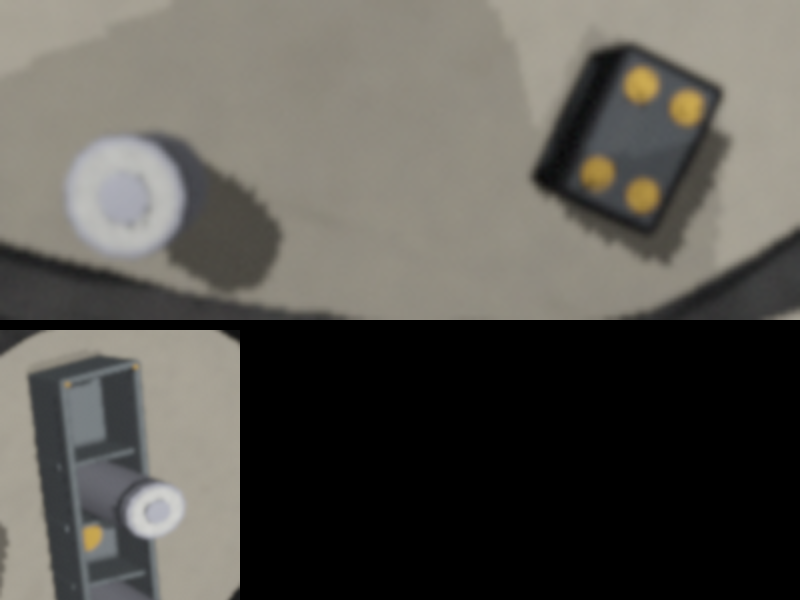

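The close-up shows the cell top centred at about (266,144) and the four module studs clearly, giving a module yaw of about -40.5°. I'll move over the cell and re-measure from closer.

Run:
```python
from h import *
to(.6725,-.105,.10)
```

```text
shift [ 0.0609 -0.0448  0.148 ] turn 0 rows>= 4.0
```

```bash
python3 nudge.py '[[0.07,0.061,-0.045,0.1,0],[0.07,0.061,-0.045,0.1,0],[0.07,0.061,-0.045,0.148,0],[0.07,0.061,-0.045,0.148,0],[0.07,0.061,-0.045,0.148,0],[0.07,0.061,-0.045,0.148,0],[0.07,0.061,-0.045,0.148,0],[0.07,0.061,-0.045,0.148,0]]'
python3 - <<'E'
from h import *
s=arm.get_state();c=cam('wrist',s['eef_pos'],s['ee_rot']);im=viewer.grab_frame('wrist')[:,:,::-1].copy();cv2.imwrite('pics/w3.png',im)
p=proj(c,[[.6725,-.105,.065]])[0];print(s['eef_pos'],np.abs(s['qd']).max(),p)
g=cv2.cvtColor(im,cv2.COLOR_BGR2GRAY);x0,y0=(p-70).astype(int);x1,y1=(p+70).astype(int);y0=max(y0,0)
h=cv2.HoughCircles(cv2.medianBlur(g[y0:y1,x0:x1],3),cv2.HOUGH_GRADIENT,1,100,param1=100,param2=15,minRadius=15,maxRadius=40)
r=h[0,0];q=r[:2]+[x0,y0];print(r,q,ray(c,[q],.064))
to(*ray(c,[q],.064)[0][:2],.033)
E
```

```text
t: 2.78
eef_pos: [0.6739, -0.1026, 0.1046]
ee_rot: [-3.141, -0.004, -0.265]
force: [0.1, 0.3, 0.2]
width: 0.0702
gripper_force: 0.0
[ 0.67388265 -0.1025928   0.10459997] 0.012521830753541114 [323.54547914 275.90337522]
[70.5 66.5 21.4] [323.5 271.5] [[ 0.67459599 -0.10554577  0.064     ]]
shift [0.0011 0.0026 0.0718] turn 0 rows>= 1.7
```

View pics/w3.png

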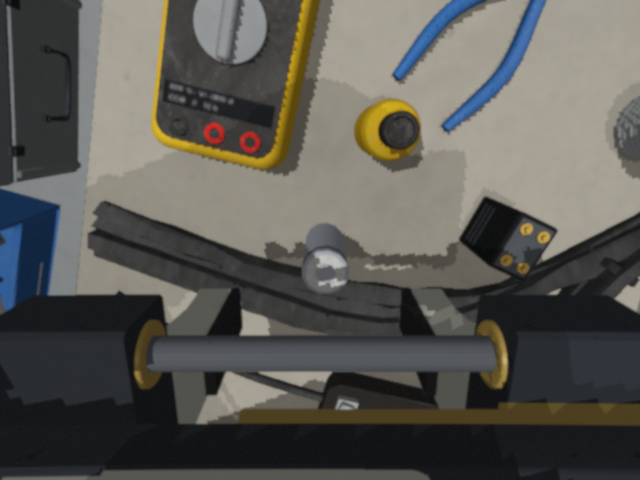

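The cell top is at (325,271), consistent with the estimate and centred between the fingers. Descending to grip.

```bash
python3 nudge.py '[[0.07,0.001,0.002,0.04,0],[0.07,0.001,0.002,0.07,0],[0.07,0.001,0.002,0.071,0],[0.07,0.001,0.002,0.071,0],[0.02,0.001,0.002,0.071,0],[0.02,0.001,0.002,0.071,0],[0.02,0.001,0.002,0.071,0],[0.02,0.001,0.002,0.071,0],[0.02,0.001,0.002,0.071,0],[0.02,0.001,0.002,0.071,0],[0.02,0.001,0.002,0.071,0],[0.02,0.001,0.002,0.071,0]]' 18
python3 - <<'E'
from h import *
s=arm.get_state();c=cam('wrist',s['eef_pos'],s['ee_rot']);im=cv2.imread('pics/w3.png');hsv=cv2.cvtColor(im,cv2.COLOR_BGR2HSV)
c=cam('wrist',[.67388,-.10259,.1046],[-3.141,-.004,-.265])
m=((hsv[...,1]>90)&(hsv[...,2]>110)&(hsv[...,0]<35))[215:285,490:560].astype(np.uint8)
n,l,st,ce=cv2.connectedComponentsWithStats(m);P=np.array([ray(c,[ce[i]+[490,215]],.057)[0] for i in range(1,n) if st[i,4]>30]);print(P.round(4),P.mean(0))
E
```

```text
t: 3.83
eef_pos: [0.6733, -0.105, 0.0306]
ee_rot: [3.142, -0.0, -0.266]
force: [-0.1, -0.1, 1.8]
width: 0.0257
gripper_force: 18.0
[[ 0.6672 -0.2172  0.057 ]
 [ 0.6601 -0.2255  0.057 ]
 [ 0.652  -0.2048  0.057 ]
 [ 0.6453 -0.2127  0.057 ]] [ 0.65617039 -0.21504817  0.057     ]
```

```bash
python3 nudge.py '[[0.05,0,0,0,0],[0.05,0,0,0,0],[0.05,0.001,0,-0.004,0],[0.02,0.001,0,-0.004,0],[0.02,0.001,0,-0.004,0],[0.02,0.001,0,-0.004,0],[0.02,0.001,0,-0.004,0],[0.02,0.001,0,-0.004,0],[0.02,0.001,0,-0.004,0]]' 18
python3 - <<'E'
from h import *
print(arm.get_state()['eef_pos']);to(.60,-.25,.2);to(.593,-.348,.2)
E
```

```text
t: 4.58
eef_pos: [0.6741, -0.1053, 0.0344]
ee_rot: [3.142, 0.0, -0.266]
force: [-0.4, -0.9, 1.4]
width: 0.0256
gripper_force: 18.0
[ 0.674137   -0.10530025  0.03442225]
shift [-0.0335  0.1591 -0.1656] turn 0 rows>= 5.6
shift [-0.0145  0.2555 -0.1656] turn 0 rows>= 7.3
```

```bash
python3 - <<'E'
from h import *
to(.53,-.26,.2)
E
python3 nudge.py '[[0.02,0,0,-0.04,0],[0.02,0,0,-0.08,0],[0.02,0,0,-0.12,0],[0.02,0,0.02,-0.165,0]]'
```

```text
shift [-0.0984  0.1871 -0.1656] turn 0 rows>= 6.4
t: 4.92
eef_pos: [0.6701, -0.12, 0.1943]
ee_rot: [-3.141, -0.0, -0.264]
force: [1.3, -0.7, -1.1]
width: 0.0254
gripper_force: 18.0
```

```bash
python3 nudge.py '[[0.02,-0.1,0.167,0,0],[0.02,-0.1,0.167,0,0],[0.02,-0.1,0.167,0,0],[0.02,-0.1,0.167,0,0],[0.02,-0.1,0.167,0,0],[0.02,-0.1,0.167,0,0],[0.02,-0.1,0.167,0,0],[0.02,-0.1,0.167,0,0],[0.02,-0.1,0.167,0,0]]'
python3 - <<'E'
from h import *
s=arm.get_state();print(s['eef_pos'].tolist(),s['ee_rot'].tolist(),np.abs(s['qd']).max())
im=viewer.grab_frame('wrist')[:,:,::-1].copy();cv2.imwrite('pics/w4.png',im)
E
```

```text
t: 5.67
eef_pos: [0.53, -0.256, 0.1924]
ee_rot: [-3.142, -0.0, -0.265]
force: [0.4, -0.4, -1.1]
width: 0.0253
gripper_force: 18.0
[0.530005452321596, -0.25600490156994693, 0.19238699157847336] [-3.1415144829333306, -4.982712596079963e-06, -0.26518680029386954] 0.011490968044397032
```

View pics/w4.png

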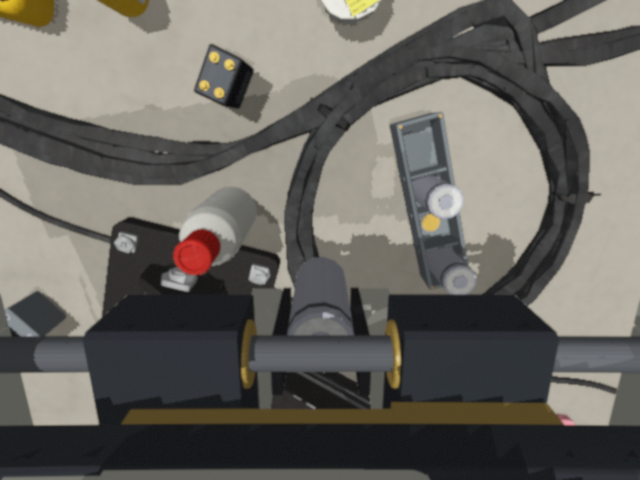

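The wrist view shows the tray from (391,122)/(442,112) down to (480,280). Cell tops are at (446,201) and (459,279), the empty cell bay's orange pad is at (431,223), and the cell is held upright between the fingers. I'll fit the tray pose and check it with an overlay.

```bash
cat > fit.py <<'E'
from h import *
S=([0.530005,-0.256005,0.192387],[-3.14151,0,-0.265187])
c=cam('wrist',*S);t=cam('top')
def pts(p,L):
    a=p[2];M=np.array([[np.cos(a),-np.sin(a)],[np.sin(a),np.cos(a)]]);L=np.array(L,float).reshape(-1,3)
    return np.c_[L[:,:2]@M.T+p[:2],L[:,2]]
RIM=[(.07225,.0185,.034),(.07225,-.0185,.034),(-.07225,-.0185,.034),(-.07225,.0185,.034)]
INN=[(.069,.015,.034),(.069,-.015,.034),(-.069,-.015,.034),(-.069,.015,.034)]
BASE=[(.07225,.0185,0),(.07225,-.0185,0),(-.07225,-.0185,0),(-.07225,.0185,0)]
E
python3 - <<'E'
from fit import *
im=cv2.imread('pics/w4.png');g=cv2.cvtColor(im,cv2.COLOR_BGR2GRAY);q=[]
for u,v in((446,201),(459,279)):
    w=g[v-26:v+26,u-26:u+26];h=cv2.HoughCircles(cv2.medianBlur(w,3),cv2.HOUGH_GRADIENT,1,60,param1=100,param2=10,minRadius=12,maxRadius=24)
    r=h[0,0];p=r[:2]+[u-26,v-26];q.append(p);print(r[2],p,ray(c,[p],.068))
P=ray(c,q,.068)[:,:2];d=P[0]-P[1];print(np.linalg.norm(d),np.arctan2(d[1],d[0]))
a=np.arctan2(d[1],d[0]);o=P.mean(0)+.0215*np.array([np.cos(a),np.sin(a)]);print('tray',o,a)
e=[*o,a]
k=3;A=cv2.resize(im[105:300,380:480],None,fx=k,fy=k,interpolation=cv2.INTER_CUBIC);B=A.copy()
def draw(I,cam_,L,off,k,col):
    p=((proj(cam_,pts(e,L))-off+.5)*k).astype(np.int32);cv2.polylines(I,[p],True,col,1)
for L,col in((RIM,(0,255,0)),(BASE,(0,0,255))):draw(B,c,L,np.array([380,105]),k,col)
T=cv2.imread('pics/top0.png')[188:275,408:445];T=cv2.resize(T,None,fx=5,fy=5,interpolation=cv2.INTER_CUBIC)
for L,col in((RIM,(0,255,0)),(BASE,(0,0,255))):draw(T,t,L,np.array([408,188]),5,col)
Z=np.zeros((585,800,3),np.uint8);Z[:,:300]=A;Z[:,305:605]=B;Z[:T.shape[0],610:610+T.shape[1]]=T[:585];cv2.imwrite('pics/f1.png',Z)
hsv=cv2.cvtColor(im,cv2.COLOR_BGR2HSV)
m=((hsv[...,1]>90)&(hsv[...,2]>110)&(hsv[...,0]<35))[40:110,190:255].astype(np.uint8)
n,l,st,ce=cv2.connectedComponentsWithStats(m);P=np.array([ray(c,[ce[i]+[190,40]],.057)[0] for i in range(1,n) if st[i,4]>15]);print(P.round(4),P.mean(0))
E
```

```text
18.8 [442.5 200.5] [[ 0.5298247  -0.34935565  0.068     ]]
16.6 [459.5 277.5] [[ 0.4667615  -0.35138411  0.068     ]]
0.06309581804792423 0.03215451426321023
tray [ 0.51978199 -0.34967868] 0.03215451426321023
[[ 0.666  -0.2187  0.057 ]
 [ 0.659  -0.2271  0.057 ]
 [ 0.651  -0.2059  0.057 ]
 [ 0.6437 -0.2143  0.057 ]] [ 0.65489021 -0.21651436  0.057     ]
```

View pics/f1.png

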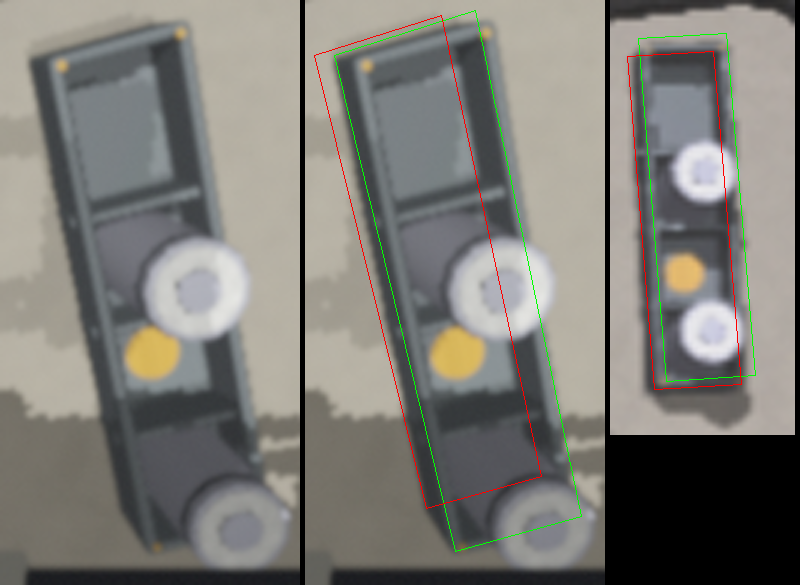

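The overlay shows the Hough-based estimate is skewed. The gold rim corner marks at crop (62,65), (181,33), (156,547) and the poles at (199,290), (239,530) are sharp, so I'll refit on those.

Run:
```python
from fit import *
from scipy.optimize import least_squares as ls
d=np.array([(62,65),(181,33),(156,547)])/3-.3+[380,105]
pol=np.array([(199,290),(239,530)])/3-.3+[380,105]
L=[(.0705,.0168,.034),(.0705,-.0168,.034),(-.0705,.0168,.034)]
r=ls(lambda p:(proj(c,pts(p,L))-d).ravel(),[.515,-.348,0]);print('dots',r.x,r.fun.round(2))
C=[(.011,0,.069),(-.054,0,.069)]
r2=ls(lambda p:(proj(c,pts(p,C))-pol).ravel(),[.515,-.348,0]);print('cells',r2.x,r2.fun.round(2))
# top camera: rim outer corners & cells from crop.png
f=lambda L:np.array([(170+u/2.2,140+v/2.2) for u,v in L])
r3=ls(lambda p:(proj(t,pts(p,RIM[:2]+C))-f([(535,127),(576,125),(565,181),(568,251)])).ravel(),[.515,-.348,0]);print('top',r3.x,r3.fun.round(2))
K=ray(c,[np.array((155,353))/3-.3+[380,105]],.004);print('orange',K)
```

```text
dots [ 0.51652944 -0.35211378 -0.00092716] [-1.75  0.12  1.63 -1.3   0.11  1.61]
cells [ 0.51792058 -0.3512921  -0.01466228] [-0.04 -0.17  0.04  0.2 ]
top [ 0.51515405 -0.34812421 -0.00071894] [ 0.51 -0.69 -0.52 -0.23 -0.13  0.37  0.14  0.51]
orange [[ 0.49549596 -0.3523415   0.004     ]]
```

Run:
```python
from fit import *
from scipy.optimize import least_squares as ls
im=cv2.imread('pics/w4.png');g=cv2.cvtColor(im,cv2.COLOR_BGR2GRAY).astype(float)
for r in(270,280,290,300,306):print(r,g[r-1:r+2,286:358].mean(0).astype(int).tolist())
px=lambda L:np.array(L)/3-.3+[380,105]
d=px([(62,65),(181,33),(156,547)])
def res(p):
    a,b=p[3:];return (proj(c,pts(p,[(a,b,.034),(a,-b,.034),(-a,b,.034)]))-d).ravel()
r=ls(res,[.515,-.348,0,.07,.016]);print('dots',r.x.round(4),r.fun.round(2))
M=ray(c,px([(145,203)]),.028),ray(c,px([(185,421)]),.028)
print('ribs',M, 'tray x from ribs',M[0][0,0]-.0275,M[1][0,0]+.0375)
```

```text
270 [164, 135, 93, 70, 68, 68, 70, 71, 72, 75, 76, 78, 80, 84, 86, 85, 85, 84, 86, 85, 86, 86, 86, 86, 87, 87, 86, 86, 86, 86, 86, 86, 86, 86, 85, 85, 84, 85, 85, 85, 85, 85, 86, 85, 86, 85, 85, 85, 84, 83, 84, 84, 84, 84, 84, 85, 92, 103, 110, 112, 113, 113, 113, 112, 112, 112, 112, 111, 111, 111, 111, 112]
280 [178, 178, 177, 173, 159, 124, 86, 69, 68, 73, 80, 83, 83, 84, 85, 85, 85, 85, 86, 85, 86, 86, 85, 86, 86, 87, 87, 85, 86, 85, 86, 86, 85, 85, 85, 85, 85, 84, 85, 85, 86, 86, 87, 86, 85, 85, 85, 84, 84, 85, 84, 84, 84, 83, 84, 83, 83, 83, 88, 98, 108, 112, 112, 112, 112, 112, 112, 112, 113, 112, 113, 113]
290 [26, 26, 25, 39, 79, 130, 160, 159, 128, 96, 85, 84, 85, 85, 84, 84, 84, 84, 85, 85, 86, 86, 85, 86, 85, 85, 85, 85, 85, 85, 86, 86, 86, 85, 85, 85, 85, 85, 85, 85, 85, 86, 85, 86, 85, 85, 84, 85, 84, 83, 84, 84, 84, 84, 84, 83, 83, 82, 83, 85, 90, 101, 107, 100, 77, 45, 25, 21, 21, 22, 21, 29]
300 [20, 19, 20, 24, 39, 58, 71, 79, 83, 83, 84, 84, 85, 84, 84, 85, 84, 85, 85, 86, 85, 85, 85, 86, 86, 85, 85, 85, 85, 85, 85, 85, 84, 84, 83, 82, 81, 80, 81, 81, 83, 84, 85, 85, 85, 84, 84, 85, 83, 84, 84, 84, 84, 84, 84, 84, 83, 82, 83, 83, 84, 86, 93, 91, 67, 37, 22, 19, 20, 19, 19, 21]
306 [19, 19, 18, 22, 36, 58, 75, 81, 82, 84, 84, 84, 84, 84, 84, 82, 78, 74, 67, 60, 52, 49, 48, 50, 51, 50, 52, 54, 54, 55, 57, 57, 59, 59, 61, 62, 62, 62, 64, 62, 60, 57, 53, 50, 46, 46, 47, 50, 53, 56, 59, 64, 68, 75, 79, 81, 83, 83, 82, 82, 83, 83, 83, 77, 56, 32, 25, 23, 22, 23, 23, 23]
dots [ 0.517  -0.3515 -0.0092  0.0696  0.0155] [ 0.03  0.05 -0.01 -0.05 -0.01  0.  ]
ribs (array([[ 0.54521826, -0.35221857,  0.028     ]]), array([[ 0.48101321, -0.35175993,  0.028     ]])) tray x from ribs 0.5177182599610209 0.5185132115653
```

Run:
```python
from h import *
to(.4965,-.35,.08)
```

```text
shift [-0.0077  0.0997  0.1123] turn 0 rows>= 3.6
```

```bash
python3 nudge.py '[[0.02,-0.004,0.04,0,0],[0.02,-0.008,0.08,0,0],[0.02,-0.008,0.1,0.02,0],[0.02,-0.008,0.1,0.06,0],[0.02,-0.008,0.1,0.08,0],[0.02,-0.008,0.1,0.08,0],[0.02,-0.008,0.1,0.08,0],[0.02,-0.008,0.1,0.08,0],[0.02,-0.008,0.1,0.08,0]]'
python3 - <<'E'
from h import *
s=arm.get_state();to(.4965,-.35,.078);print(s['force'],s['qd'])
cv2.imwrite('pics/w5.png',viewer.grab_frame('wrist')[:,:,::-1]);cv2.imwrite('pics/t5.png',viewer.grab_frame('top')[:,:,::-1]);cv2.imwrite('pics/s5.png',viewer.grab_frame('scene')[:,:,::-1])
E
```

```text
t: 6.47
eef_pos: [0.4971, -0.351, 0.1145]
ee_rot: [3.141, -0.003, -0.264]
force: [-0.3, -0.2, -0.6]
width: 0.0257
gripper_force: 18.0
shift [-0.001  -0.0008  0.0365] turn 0 rows>= 0.9
[-0.26730878 -0.20763421 -0.61959659] [-0.00306734 -0.00780933 -0.00435262 -0.00273798  0.00547724 -0.00151638]
```

```bash
python3 nudge.py '[[0.02,-0.001,-0.001,0.02,0],[0.02,-0.001,-0.001,0.04,0],[0.02,-0.001,-0.001,0.044,0],[0.02,-0.001,-0.001,0.048,0],[0.02,-0.001,-0.001,0.052,0],[0.02,-0.001,-0.001,0.052,0]]'
python3 - <<'E'
from h import *
print(arm.get_state()['eef_pos'])
E
python3 nudge.py '[[0.02,0,0,0.004,0],[0.02,0,0,0.008,0],[0.02,0,0,0.008,0]]'
```

```text
t: 7.12
eef_pos: [0.495, -0.3498, 0.0608]
ee_rot: [3.141, -0.0, -0.266]
force: [0.6, 0.2, -0.3]
width: 0.0259
gripper_force: 18.0
[ 0.49495738 -0.34977408  0.06075761]
t: 7.37
eef_pos: [0.4945, -0.3495, 0.0521]
ee_rot: [-3.141, 0.0, -0.266]
force: [-1.3, -1.4, -1.1]
width: 0.0256
gripper_force: 18.0
```

The cell bottom is now at 18 mm, inside the bay, with no contact force. Lowering it the rest of the way gently.

```bash
python3 nudge.py '[[0.02,0.001,0,0.004,0],[0.02,0.001,0,0.008,0],[0.02,0.001,0,0.0105,0],[0.02,0.001,0,0.012,0],[0.02,0.001,0,0.013,0],[0.02,0.001,0,0.013,0],[0.02,0.001,0,0.013,0]]'
```

```text
t: 7.95
eef_pos: [0.4957, -0.3499, 0.0395]
ee_rot: [3.142, 0.0, -0.266]
force: [0.9, 0.4, -1.1]
width: 0.0254
gripper_force: 18.0
```

```bash
python3 nudge.py '[[0.02,0,0,0.001,0],[0.02,0,0,0.002,0],[0.02,0,0,0.002,0],[0.02,0,0,0.002,0]]'
```

```text
t: 8.28
eef_pos: [0.496, -0.3501, 0.0383]
ee_rot: [3.141, -0.001, -0.265]
force: [-1.0, 1.0, 4.5]
width: 0.0257
gripper_force: 18.0
```

```bash
python3 nudge.py '[[0.03,0,0,0.001,0],[0.045,0,0,0,0],[0.045,0,0,0,0],[0.045,0,0,0,0],[0.045,0,0,-0.01,0],[0.045,0,0,-0.04,0],[0.045,0,0,-0.08,0],[0.06,0,0,-0.12,0],[0.06,0,0,-0.14,0]]'
python3 - <<'E'
from h import *
to(.6545,-.2145,.11,-.707)
E
```

```text
t: 9.03
eef_pos: [0.4973, -0.351, 0.1836]
ee_rot: [3.14, -0.006, -0.265]
force: [1.3, -1.0, 0.7]
width: 0.0534
gripper_force: 0.0
shift [ 0.1156 -0.1731  0.074 ] turn 0.442 rows>= 5.3
```

```bash
python3 nudge.py '[[0.06,0.02,-0.03,-0.01,0.1],[0.06,0.04,-0.06,-0.01,0.2],[0.06,0.06,-0.09,0,0.3],[0.06,0.09,-0.13,0,0.442],[0.06,0.116,-0.173,0,0.442],[0.06,0.116,-0.173,0.06,0.442],[0.06,0.116,-0.173,0.06,0.442],[0.06,0.116,-0.173,0.06,0.442],[0.06,0.116,-0.173,0.06,0.442],[0.06,0.116,-0.173,0.06,0.442],[0.06,0.116,-0.173,0.06,0.442]]'
python3 - <<'E'
from h import *
s=arm.get_state();im=viewer.grab_frame('wrist')[:,:,::-1].copy();cv2.imwrite('pics/w6.png',im)
c=cam('wrist',s['eef_pos'],s['ee_rot']);hsv=cv2.cvtColor(im,cv2.COLOR_BGR2HSV)
q=proj(c,[[.6545,-.2145,.055]])[0].astype(int);print(q,s['eef_pos'],s['qd'].max())
x0,y0=q-60
m=((hsv[...,1]>90)&(hsv[...,2]>110)&(hsv[...,0]<35))[y0:y0+120,x0:x0+120].astype(np.uint8)
n,l,st,ce=cv2.connectedComponentsWithStats(m);P=np.array([ray(c,[ce[i]+[x0,y0]],.057)[0] for i in range(1,n) if st[i,4]>25]);print(P.round(4),P.mean(0))
to(*P.mean(0)[:2],.033,-.707)
E
```

```text
t: 9.95
eef_pos: [0.6537, -0.2144, 0.1201]
ee_rot: [-3.14, -0.003, -0.708]
force: [0.1, 1.1, 0.9]
width: 0.0597
gripper_force: 0.0
[318 258] [ 0.65373892 -0.21443299  0.12008376] 0.006370329659382017
[] nan<stdin>:7: RuntimeWarning: Mean of empty slice.
  ret = ret.dtype.type(ret / rcount)
<stdin>:8: RuntimeWarning: Mean of empty slice.
Traceback (most recent call last):
IndexError: invalid index to scalar variable.
```

Run:
```python
from h import *
s=arm.get_state();im=cv2.imread('pics/w6.png')
c=cam('wrist',s['eef_pos'],s['ee_rot']);hsv=cv2.cvtColor(im,cv2.COLOR_BGR2HSV);x0,y0=258,198
m=((hsv[...,1]>100)&(hsv[...,2]>60)&(hsv[...,0]<35))[y0:y0+100,x0:x0+120].astype(np.uint8)
n,l,st,ce=cv2.connectedComponentsWithStats(m)
for i in range(1,n):
    if st[i,4]>10:print((ce[i]+[x0,y0]).round(1),st[i,4],ray(c,[ce[i]+[x0,y0]],.057)[0].round(4))
to(.6545,-.2145,.033,-.707)
```

```text
[310.3 240.3] 105 [ 0.6669 -0.2188  0.057 ]
[328.8 240.2] 106 [ 0.6598 -0.2271  0.057 ]
[310.8 271.8] 97 [ 0.6517 -0.206   0.057 ]
[328.9 271.7] 97 [ 0.6447 -0.2143  0.057 ]
shift [ 0.0005 -0.0003  0.087 ] turn -0.0015 rows>= 2.1
```

```bash
python3 nudge.py '[[0.06,0.001,0,0.04,0],[0.06,0.001,0,0.075,0],[0.06,0.001,0,0.085,0],[0.06,0.001,0,0.085,0],[0.06,0.001,0,0.085,0]]'
python3 nudge.py '[[0.02,0,0,0,0],[0.02,0,0,0,0],[0.02,0,0,0,0],[0.02,0,0,0,0],[0.02,0,0,0,0],[0.02,0,0,0,0]]' 20
```

```text
t: 10.42
eef_pos: [0.6544, -0.2148, 0.0339]
ee_rot: [3.141, -0.001, -0.708]
force: [0.3, 0.7, 1.0]
width: 0.0601
gripper_force: 0.0
t: 10.92
eef_pos: [0.6539, -0.2141, 0.0329]
ee_rot: [-3.141, -0.0, -0.708]
force: [-0.7, 0.7, 0.4]
width: 0.0253
gripper_force: 0.0
```

```bash
python3 nudge.py '[[0.02,0,0,0,0],[0.02,0,0,-0.02,0],[0.02,0,0,-0.06,0],[0.02,0,0,-0.1,0],[0.02,0,0,-0.14,0],[0.02,0,0,-0.165,0],[0.02,0,0,-0.165,0]]'
python3 - <<'E'
from h import *
to(.54,-.25,.2,-.005)
E
```

```text
t: 11.5
eef_pos: [0.6567, -0.2149, 0.205]
ee_rot: [-3.137, -0.009, -0.707]
force: [1.0, 0.1, -1.7]
width: 0.0247
gripper_force: 20.0
shift [-0.066   0.1025  0.0039] turn -0.702 rows>= 5.6
```

```bash
python3 nudge.py '[[0.02,-0.01,0.02,0,-0.12],[0.02,-0.02,0.04,0,-0.24],[0.02,-0.03,0.06,0,-0.36],[0.02,-0.05,0.08,0,-0.48],[0.02,-0.066,0.102,0,-0.6],[0.02,-0.066,0.102,0,-0.702],[0.02,-0.066,0.102,0,-0.702],[0.02,-0.066,0.102,0,-0.702],[0.02,-0.066,0.102,0,-0.702],[0.02,-0.066,0.102,0,-0.702]]'
python3 - <<'E'
from h import *
s=arm.get_state();print(s['eef_pos'].tolist(),s['ee_rot'].tolist(),abs(s['qd']).max())
im=viewer.grab_frame('wrist')[:,:,::-1].copy();cv2.imwrite('pics/w7.png',im)
c=cam('wrist',s['eef_pos'],s['ee_rot']);M=[[.0165,-.3515-.018,.034]]
hsv=cv2.cvtColor(im,cv2.COLOR_BGR2HSV)
# gold rim dots expected (dots-fit tray)
a,b,yw=.0696,.0155,-.007
for n,(x,y) in {'FL':(a,b),'FR':(a,-b),'NL':(-a,b)}.items():
    P=[.5172+x-yw*y,-.3515+y+yw*x,.034];q=proj(c,[P])[0].round().astype(int);w=hsv[q[1]-12:q[1]+13,q[0]-12:q[0]+13]
    m=((w[...,1]>70)&(w[...,2]>70)&(w[...,0]<30)).astype(np.uint8);k,l,st,ce=cv2.connectedComponentsWithStats(m)
    for i in range(1,k):
        if st[i,4]>=4:p=ce[i]+q-12;print(n,q,p.round(1),st[i,4],ray(c,[p],.034)[0].round(4),'vs',np.round(P,4))
E
```

```text
t: 12.33
eef_pos: [0.5379, -0.2485, 0.1971]
ee_rot: [-3.141, 0.001, -0.008]
force: [0.4, -0.2, -2.0]
width: 0.0247
gripper_force: 20.0
[0.5378561606693598, -0.24850954101970607, 0.1970541769741326] [-3.1414898150629296, 0.0005164216726760706, -0.007904258254838314] 0.011442569238318587
FL [428 160] [428.  160.3] 7 [ 0.5865 -0.3367  0.034 ] vs [ 0.5869 -0.3365  0.034 ]
FR [466 160] [466. 160.] 7 [ 0.5864 -0.3671  0.034 ] vs [ 0.5867 -0.3675  0.034 ]
```

```bash
python3 - <<'E'
from h import *
to(.5645,-.35,.12,-.004)
E
python3 nudge.py '[[0.02,0.015,0.04,0,0],[0.02,0.027,0.08,0,0],[0.02,0.027,0.101,0.02,0],[0.02,0.027,0.101,0.06,0],[0.02,0.027,0.101,0.08,0],[0.02,0.027,0.101,0.08,0],[0.02,0.027,0.101,0.08,0],[0.02,0.027,0.101,0.08,0]]'
python3 - <<'E'
from h import *
to(.5645,-.35,.0769,-.004)
E
```

```text
shift [0.0275 0.1013 0.077 ] turn -0.0033 rows>= 3.1
t: 13.05
eef_pos: [0.5651, -0.3502, 0.1191]
ee_rot: [3.14, -0.002, -0.005]
force: [0.8, -0.7, -0.5]
width: 0.0246
gripper_force: 20.0
shift [-0.0006 -0.0002  0.0422] turn -0.0012 rows>= 1.0
```

```bash
python3 nudge.py '[[0.02,0,0,0.02,0],[0.02,0,0,0.04,0],[0.02,0,0,0.05,0],[0.02,0,0,0.054,0],[0.02,0,0,0.058,0],[0.02,0,0,0.058,0]]'
python3 nudge.py '[[0.02,0,0,0.004,0],[0.02,0,0,0.007,0],[0.02,0,0,0.007,0]]'
```

```text
t: 13.55
eef_pos: [0.5643, -0.3499, 0.0602]
ee_rot: [3.141, -0.001, -0.005]
force: [-0.2, -0.5, -1.0]
width: 0.0247
gripper_force: 20.0
t: 13.8
eef_pos: [0.5637, -0.3498, 0.0524]
ee_rot: [-3.141, -0.0, -0.006]
force: [-0.3, 0.6, -1.7]
width: 0.0252
gripper_force: 20.0
```

Module bottom is at about 20 mm, below the wall and rib tops, with no contact. Continuing to the floor.

```bash
python3 nudge.py '[[0.02,0.0005,0,0.004,0],[0.02,0.0005,0,0.008,0],[0.02,0.0005,0,0.011,0],[0.02,0.0005,0,0.013,0],[0.02,0.0005,0,0.014,0],[0.02,0.0005,0,0.015,0],[0.02,0.0005,0,0.015,0],[0.02,0.0005,0,0.015,0]]'
```

```text
t: 14.47
eef_pos: [0.5643, -0.3499, 0.0376]
ee_rot: [3.142, -0.0, -0.006]
force: [1.2, -0.0, -1.3]
width: 0.0247
gripper_force: 20.0
```

```bash
python3 nudge.py '[[0.02,0,0,0.0008,0],[0.02,0,0,0.0015,0],[0.02,0,0,0.0015,0],[0.02,0,0,0.0015,0]]'
```

```text
t: 14.8
eef_pos: [0.5645, -0.35, 0.0369]
ee_rot: [3.141, -0.001, -0.006]
force: [-1.2, 1.1, 6.0]
width: 0.0249
gripper_force: 20.0
```

```bash
python3 nudge.py '[[0.03,0,0,0.0005,0],[0.045,0,0,0,0],[0.045,0,0,0,0],[0.045,0,0,0,0],[0.045,0,0,-0.01,0],[0.045,0,0,-0.04,0],[0.045,0,0,-0.08,0],[0.06,0,0,-0.12,0],[0.06,-0.02,-0.03,-0.16,0],[0.06,-0.04,-0.06,-0.17,0],[0.06,-0.04,-0.1,-0.17,0],[0.06,-0.04,-0.1,-0.17,0],[0.06,-0.04,-0.1,-0.17,0],[0.06,-0.04,-0.1,-0.17,0],[0.06,-0.04,-0.1,-0.17,0]]'
python3 - <<'E'
from h import *
s=arm.get_state();print(s['eef_pos'].tolist(),s['ee_rot'].tolist(),abs(s['qd']).max())
im=viewer.grab_frame('wrist')[:,:,::-1].copy();cv2.imwrite('pics/w8.png',im)
A=cv2.resize(im[130:300,390:510],None,fx=3.5,fy=3.5,interpolation=cv2.INTER_CUBIC)
T=viewer.grab_frame('scene')[:,:,::-1].copy();cv2.imwrite('pics/s8.png',T);B=cv2.resize(T[250:350,340:460],None,fx=3,fy=3,interpolation=cv2.INTER_CUBIC)
Z=np.zeros((595,790,3),np.uint8);Z[:A.shape[0],:420]=A;Z[:B.shape[0],428:788]=B;cv2.imwrite('pics/chk.png',Z)
E
```

```text
t: 16.05
eef_pos: [0.5249, -0.2502, 0.206]
ee_rot: [3.141, 0.0, -0.006]
force: [-0.1, 0.2, 0.1]
width: 0.0601
gripper_force: 0.0
[0.5249264065460165, -0.2501945689865968, 0.2059714574922798] [3.1414387844828817, 0.00029666755365909125, -0.005962413430057989] 0.01478351842697742
```

View pics/chk.png

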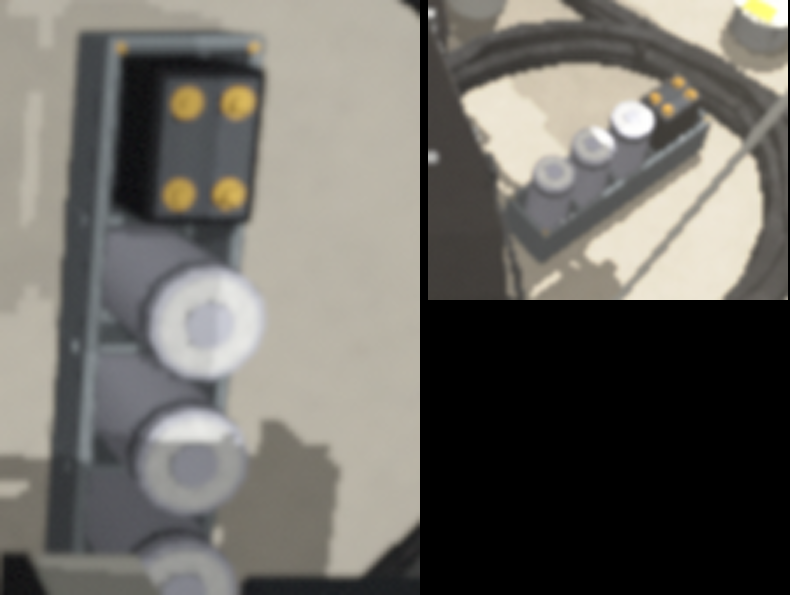

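The wrist crop shows the module seated (studs at (187,103), (237,103), (180,195), (228,195)). The three cells stand in line at equal height with poles at (210,325), (192,463), (185,585), and the rim marks are at (121,48) and (254,48). The scene crop agrees, so both parts are fully in. Next I'll refit the tray and measure the cover.

Run:
```python
from h import *
from fit import pts
from scipy.optimize import least_squares as ls
s=arm.get_state();c=cam('wrist',s['eef_pos'],s['ee_rot'])
px=lambda L:np.array(L)/3.5-.35+[390,130]
d=px([(121,48),(254,48)])
rr=ray(c,px([(113,120),(92,480)]),.034);v=rr[0]-rr[1];print('rim left line',rr.round(4),v[1]/v[0])
print('dots',ray(c,d,.034).round(4))
P=ray(c,px([(210,325),(192,463),(185,585)]),.069);print('poles',P.round(4),(P[0]-P[2])[1]/(P[0]-P[2])[0])
print('studs',ray(c,px([(187,103),(237,103),(180,195),(228,195)]),.061).round(4))
# cover from above
t=cam('top');print(s['q'])
to(.49,.10,.25,-.006)
```

```text
rim left line [[ 0.5696 -0.3361  0.034 ]
 [ 0.4788 -0.3369  0.034 ]] 0.00911326807074755
dots [[ 0.5861 -0.3368  0.034 ]
 [ 0.5858 -0.3677  0.034 ]]
poles [[ 0.5283 -0.3516  0.069 ]
 [ 0.496  -0.3504  0.069 ]
 [ 0.4656 -0.3513  0.069 ]] -0.005646051741027005
studs [[ 0.5758 -0.345   0.061 ]
 [ 0.5757 -0.3557  0.061 ]
 [ 0.5559 -0.3451  0.061 ]
 [ 0.5558 -0.3557  0.061 ]]
[-1.09228218e-01  2.21589144e-01 -2.29938794e-01  1.13101346e-04
 -1.12046995e+00  1.67302469e+00]
shift [-0.0372 -0.3503 -0.0446] turn -0.001 rows>= 8.5
```

```bash
python3 nudge.py '[[0.07,-0.01,-0.02,-0.034,0.1],[0.07,-0.02,-0.06,-0.04,0.2],[0.07,-0.02,-0.1,-0.044,0.3],[0.07,-0.03,-0.14,-0.044,0.42],[0.07,-0.03,-0.18,-0.044,0.54],[0.07,-0.04,-0.22,-0.044,0.66],[0.07,-0.05,-0.26,-0.044,0.78],[0.07,-0.06,-0.3,-0.044,0.9],[0.07,-0.064,-0.34,-0.044,1.02],[0.07,-0.064,-0.38,-0.044,1.144],[0.07,-0.064,-0.38,-0.044,1.144],[0.07,-0.064,-0.38,-0.044,1.144],[0.07,-0.064,-0.38,-0.044,1.144],[0.07,-0.064,-0.38,-0.044,1.144],[0.07,-0.064,-0.38,-0.044,1.144],[0.07,-0.064,-0.38,-0.044,1.144]]'
python3 - <<'E'
from h import *
s=arm.get_state();print(s['eef_pos'].tolist(),s['ee_rot'].tolist(),abs(s['qd']).max())
im=viewer.grab_frame('wrist')[:,:,::-1].copy();cv2.imwrite('pics/w9.png',im)
c=cam('wrist',s['eef_pos'],s['ee_rot']);hsv=cv2.cvtColor(im,cv2.COLOR_BGR2HSV)
a=-1.15;C=np.array([.4822,.0843]);u=np.array([np.cos(a),np.sin(a)]);w=np.array([-u[1],u[0]])
cor=[[*(C+i*.07225*u+j*.0185*w),.039] for i,j in((1,1),(1,-1),(-1,-1),(-1,1))]
print('pred corners',proj(c,cor).round(1).tolist(),'socket',proj(c,[[*(C+.045*u),.048]]).round(1))
m=((hsv[...,2]>200)&(hsv[...,1]<40)).astype(np.uint8);n,l,st,ce=cv2.connectedComponentsWithStats(m)
for i in range(1,n):
    if st[i,4]>150:print('white',ce[i].round(1),st[i])
m=((hsv[...,1]>100)&(hsv[...,2]>100)&(hsv[...,0]<35)).astype(np.uint8);n,l,st,ce=cv2.connectedComponentsWithStats(m)
for i in range(1,n):
    if st[i,4]>8 and st[i,4]<400:print('gold',ce[i].round(1),st[i,4],ray(c,[ce[i]],.048)[0].round(4))
E
```

```text
t: 17.48
eef_pos: [0.4632, 0.1295, 0.2499]
ee_rot: [3.141, -0.0, -1.151]
force: [0.2, -0.4, -0.2]
width: 0.0701
gripper_force: 0.0
[0.4631964400069992, 0.12954089911517122, 0.249851894843493] [3.1411207162872508, -0.0001673752406421425, -1.151004057651238] 0.005061731076494438
pred corners [[299.9, 72.2], [342.5, 72.2], [340.2, 232.6], [302.3, 232.6]] socket [[321.2 105.1]]
white [320.9 154.7] [310 136  24  39 814]
gold [321.6  96.4] 52 [0.5031 0.0367 0.048 ]
gold [321.5 111. ] 52 [0.4984 0.0476 0.048 ]
gold [168.1 292.4] 52 [0.5679 0.2666 0.048 ]
gold [136.9 293.4] 25 [0.5957 0.2802 0.048 ]
gold [503.1 351.7] 72 [0.2281 0.1884 0.048 ]
gold [137.2 357.9] 35 [0.5743 0.351  0.048 ]
gold [504.1 369.3] 48 [0.216  0.2061 0.048 ]
```

Run:
```python
from h import *
s=arm.get_state();c=cam('wrist',s['eef_pos'],s['ee_rot']);im=cv2.imread('pics/w9.png').astype(int)
for r in(90,130,190,220):print(r,im[r-1:r+2,290:356].mean(0)[:,[0,2]].astype(int).tolist()[::1] if r==190 else im[r-1:r+2,290:356].mean((0,2)).astype(int).tolist())
print('col',im[55:90,311:331].mean((1,2)).astype(int).tolist());print('col',im[215:255,311:331].mean((1,2)).astype(int).tolist())
```

```text
90 [163, 164, 164, 164, 164, 165, 165, 165, 164, 160, 149, 141, 146, 149, 150, 150, 150, 150, 147, 132, 97, 63, 56, 48, 40, 38, 41, 43, 44, 45, 45, 46, 46, 45, 43, 45, 44, 44, 42, 42, 42, 44, 40, 54, 81, 109, 132, 144, 146, 147, 146, 141, 125, 103, 96, 98, 99, 99, 99, 99, 99, 99, 99, 102, 114, 137]
130 [143, 143, 144, 144, 144, 144, 143, 143, 142, 141, 134, 123, 121, 121, 123, 127, 129, 131, 134, 139, 145, 148, 148, 148, 148, 148, 148, 148, 148, 148, 148, 148, 147, 147, 147, 147, 147, 147, 147, 147, 147, 147, 147, 147, 146, 146, 146, 146, 146, 145, 138, 122, 106, 102, 102, 103, 102, 103, 103, 103, 102, 105, 116, 140, 158, 164]
190 [[136, 153], [136, 153], [136, 153], [137, 153], [137, 154], [137, 153], [136, 153], [136, 153], [136, 152], [134, 150], [130, 142], [124, 128], [126, 121], [129, 121], [130, 122], [130, 121], [130, 120], [130, 121], [129, 120], [129, 120], [127, 119], [124, 115], [121, 112], [118, 110], [119, 110], [118, 111], [118, 110], [118, 110], [118, 109], [118, 110], [118, 110], [118, 109], [118, 109], [117, 110], [117, 109], [117, 108], [117, 108], [117, 108], [117
[... 293 characters left out ...]
, 146, 146, 147, 147, 147, 146, 147, 147, 145, 139, 127, 121, 121, 123, 125, 126, 126, 126, 125, 123, 124, 124, 124, 123, 123, 123, 123, 123, 123, 122, 123, 122, 122, 122, 122, 122, 121, 121, 120, 117, 106, 87, 72, 65, 61, 60, 62, 68, 90, 115, 131, 140, 147, 146, 140, 137, 141, 149, 155, 160, 163, 165, 165, 164, 164]
col [163, 163, 163, 163, 163, 163, 162, 162, 162, 162, 162, 162, 163, 163, 162, 156, 147, 146, 149, 149, 149, 149, 149, 149, 149, 149, 149, 148, 148, 146, 134, 103, 66, 48, 45]
col [121, 122, 122, 123, 122, 122, 122, 122, 122, 122, 123, 123, 123, 122, 122, 124, 131, 140, 145, 146, 146, 146, 146, 146, 146, 146, 146, 146, 145, 145, 145, 145, 145, 145, 145, 145, 145, 145, 144, 145]
```

Run:
```python
from h import *
s=arm.get_state();c=cam('wrist',s['eef_pos'],s['ee_rot'])
E=ray(c,[(321,70.5),(321,231)],.039);v=E[0]-E[1];C=E.mean(0);print(E.round(4),np.linalg.norm(v),np.arctan2(v[1],v[0]),C)
print('sides',ray(c,[(301,90),(342.5,90),(301,220),(339.5,220)],.039).round(4))
a=-1.151;u=np.array([np.cos(a),np.sin(a)])
for off in(0,-.01):to(*(C[:2]+off*u),.02)
```

```text
[[0.5124 0.0173 0.039 ]
 [0.4536 0.149  0.039 ]] 0.14426410567320952 -1.150815356948938 [0.48302897 0.08314698 0.039     ]
sides [[0.5221 0.0388 0.039 ]
 [0.4887 0.024  0.039 ]
 [0.4758 0.1468 0.039 ]
 [0.4418 0.1316 0.039 ]]
shift [0.0505 0.0008 0.2299] turn 0 rows>= 5.6
shift [0.0405 0.0008 0.2299] turn 0 rows>= 5.6
```

```bash
python3 nudge.py '[[0.07,0.04,0.001,0,0],[0.07,0.04,0.001,0.04,0],[0.07,0.04,0.001,0.08,0],[0.07,0.04,0.001,0.12,0],[0.07,0.04,0.001,0.16,0],[0.07,0.04,0.001,0.2,0],[0.07,0.04,0.001,0.225,0],[0.07,0.04,0.001,0.236,0],[0.07,0.04,0.001,0.236,0],[0.07,0.04,0.001,0.236,0],[0.07,0.04,0.001,0.236,0]]'
python3 nudge.py '[[0.03,0,0,0,0],[0.03,0,0,0,0],[0.03,0,0,0,0],[0.03,0,0,0,0],[0.03,0,0,0,0],[0.03,0,0,0,0],[0.03,0,0,0,0]]' 28
```

```text
t: 18.45
eef_pos: [0.4793, 0.0939, 0.015]
ee_rot: [-3.14, 0.0, -1.15]
force: [0.5, -0.6, 0.3]
width: 0.0702
gripper_force: 0.0
t: 19.03
eef_pos: [0.4785, 0.0939, 0.0143]
ee_rot: [-3.141, -0.0, -1.15]
force: [-1.6, -0.2, 4.6]
width: 0.0368
gripper_force: 27.9
```

```bash
python3 nudge.py '[[0.03,0,0,-0.01,0],[0.03,0,0,-0.03,0],[0.03,0,0,-0.06,0],[0.03,0,0,-0.09,0],[0.03,0,0,-0.12,0],[0.03,0,0,-0.15,0],[0.03,0,0,-0.18,0],[0.03,0,0,-0.205,0],[0.03,0,0,-0.22,0],[0.03,0,0,-0.22,0],[0.03,0,0,-0.22,0]]'
python3 - <<'E'
from h import *
s=arm.get_state();print(s['q'],s['moment']);to(.52,-.12,.235,-.5);to(.5049,-.3512,.235,-.003)
E
```

```text
t: 19.95
eef_pos: [0.4783, 0.094, 0.2341]
ee_rot: [-3.141, 0.001, -1.15]
force: [-0.1, 0.1, -1.9]
width: 0.0367
gripper_force: 27.9
[ 5.98003722e-01  3.97455814e-02 -3.77050314e-01 -5.69259143e-04
 -1.15290670e+00 -1.76927364e-01] [ 0.00979803  0.07650711 -0.02825876]
shift [ 0.2123  0.0493 -0.0011] turn -0.65 rows>= 5.2
shift [ 0.4172  0.1576 -0.0013] turn -1.147 rows>= 10.7
```

```bash
python3 nudge.py '[[0.03,0.02,0.005,0,-0.06],[0.03,0.05,0.01,0,-0.14],[0.03,0.08,0.018,0,-0.24],[0.03,0.11,0.025,0,-0.34],[0.03,0.14,0.032,0,-0.44],[0.03,0.175,0.04,0,-0.54],[0.03,0.212,0.049,0,-0.65],[0.03,0.24,0.064,0,-0.74],[0.03,0.27,0.08,0,-0.83],[0.03,0.3,0.096,0,-0.92],[0.03,0.33,0.112,0,-1.0],[0.03,0.36,0.128,0,-1.07],[0.03,0.39,0.143,0,-1.12],[0.03,0.41,0.154,0,-1.147],[0.03,0.417,0.158,0,-1.147],[0.03,0.417,0.158,0,-1.147],[0.03,0.417,0.158,0,-1.147],[0.03,0.417,0.158,0,-1.147]]'
python3 - <<'E'
from h import *
to(.5049,-.3512,.0953,-.003);print(arm.get_state()['moment'])
for n in('wrist','top','scene'):cv2.imwrite(f'pics/{n}10.png',viewer.grab_frame(n)[:,:,::-1])
E
```

```text
t: 21.45
eef_pos: [0.5044, -0.3504, 0.233]
ee_rot: [-3.141, 0.001, -0.003]
force: [-0.7, 0.2, -1.6]
width: 0.0366
gripper_force: 27.9
shift [0.0007 0.001  0.1377] turn 0.0002 rows>= 3.3
[-0.08172907 -0.04176747  0.0151435 ]
```

```bash
python3 nudge.py '[[0.03,0.0005,0.001,0.02,0],[0.03,0.0005,0.001,0.04,0],[0.03,0.0005,0.001,0.06,0],[0.03,0.0005,0.001,0.08,0],[0.03,0.0005,0.001,0.1,0],[0.03,0.0005,0.001,0.115,0],[0.03,0.0005,0.001,0.122,0],[0.03,0.0005,0.001,0.122,0],[0.03,0.0005,0.001,0.122,0],[0.03,0.0005,0.001,0.122,0]]'
python3 - <<'E'
from h import *
to(.5049,-.3512,.0953,-.003)
for n in('wrist','top','scene'):cv2.imwrite(f'pics/{n}11.png',viewer.grab_frame(n)[:,:,::-1])
# scene check: predicted cover corners vs image for numeric look
s=arm.get_state();w=cam('wrist',s['eef_pos'],s['ee_rot']);im=cv2.imread('pics/wrist11.png');hsv=cv2.cvtColor(im,cv2.COLOR_BGR2HSV)
m=((hsv[...,1]>90)&(hsv[...,2]>80)&(hsv[...,0]<35)).astype(np.uint8)[:300];n,l,st,ce=cv2.connectedComponentsWithStats(m)
print('pred dots',proj(w,[[.5862,-.3368,.034],[.5858,-.3677,.034]]).round(1).tolist(),'socket',proj(w,[[s['eef_pos'][0]+.0567,s['eef_pos'][1],s['eef_pos'][2]-.0143+.048]]).round(1))
for i in range(1,n):
    if 4<st[i,4]<400 and 220<ce[i][0]<420:print('gold',ce[i].round(1),st[i,4])
E
```

```text
t: 22.43
eef_pos: [0.5061, -0.3525, 0.1133]
ee_rot: [3.141, -0.002, -0.002]
force: [-0.2, 0.6, 0.2]
width: 0.0368
gripper_force: 27.9
shift [-0.0012 -0.0013  0.018 ] turn 0.0009 rows>= 0.4
pred dots [[290.8, 119.2], [344.2, 119.8]] socket [[316.8 192.7]]
gold [321.9 177.3] 261
gold [321.4 213.2] 257
```

```bash
python3 nudge.py '[[0.03,-0.001,-0.001,0.005,0],[0.03,-0.001,-0.001,0.01,0],[0.03,-0.001,-0.001,0.015,0],[0.03,-0.001,-0.001,0.018,0],[0.03,-0.001,-0.001,0.018,0],[0.03,-0.001,-0.001,0.018,0],[0.03,-0.001,-0.001,0.018,0],[0.03,-0.001,-0.001,0.018,0]]'
python3 - <<'E'
from h import *
from fit import pts
to(.5049,-.3512,.0953,-.003);s=arm.get_state();p=s['eef_pos'];b=cam('scene')
im=viewer.grab_frame('scene')[:,:,::-1].copy();cv2.imwrite('pics/scene12.png',im);cv2.imwrite('pics/top12.png',viewer.grab_frame('top')[:,:,::-1])
g=cv2.cvtColor(im,cv2.COLOR_BGR2GRAY).astype(np.float32);g0=cv2.cvtColor(cv2.imread('pics/s8.png'),cv2.COLOR_BGR2GRAY).astype(np.float32)
def prof(name,img,pose,A,B,mv):
    # mean brightness along edge A-B shifted by k mm along local dir mv
    out=[]
    for k in range(-8,9):
        P=np.linspace(A,B,40)+np.array(mv)*k*.001;q=proj(b,pts(pose,P)).astype(np.float32)
        out.append(int(cv2.remap(img,q[:,:1],q[:,1:],cv2.INTER_LINEAR).mean()))
    print(name,out)
T=(.5166,-.3512,-.003);C=(p[0]+.0117,p[1],s['ee_rot'][2]);z=p[2]-.0143
prof('cover +y top edge along y',g,C,(-.03,.0185,z+.039),(-.06,.0185,z+.039),(0,1,0))
prof('cover -y low edge along y',g,C,(.03,-.0185,z),(.065,-.0185,z),(0,1,0))
prof('cover +x end top along x',g,C,(.07225,-.015,z+.039),(.07225,.015,z+.039),(1,0,0))
prof('cover +x low end',g,C,(.07225,-.0185,z+.01),(.07225,-.0185,z+.03),(1,0,0))
prof('tray -y rim along y',g0,T,(.03,-.0185,.034),(.065,-.0185,.034),(0,1,0))
prof('tray -y base along y',g0,T,(.03,-.0185,0),(.065,-.0185,0),(0,1,0))
prof('tray +x corner edge',g0,T,(.07225,-.0185,.01),(.07225,-.0185,.03),(1,0,0))
prof('tray +x corner edge now',g,T,(.07225,-.0185,.01),(.07225,-.0185,.03),(1,0,0))
E
```

```text
t: 23.25
eef_pos: [0.5043, -0.3514, 0.0942]
ee_rot: [3.141, -0.0, -0.003]
force: [-0.1, -0.2, -1.2]
width: 0.0368
gripper_force: 27.9
shift [ 0.0006 -0.0002 -0.0011] turn 0.0002 rows>= 0.0
cover +y top edge along y [97, 99, 100, 101, 105, 113, 126, 144, 161, 175, 184, 188, 190, 192, 193, 195, 197]
cover -y low edge along y [81, 80, 79, 79, 78, 77, 74, 70, 66, 63, 61, 60, 60, 60, 61, 62, 62]
cover +x end top along x [68, 72, 77, 82, 88, 97, 110, 127, 145, 161, 173, 180, 183, 183, 182, 181, 180]
cover +x low end [82, 83, 84, 83, 83, 82, 82, 81, 81, 82, 82, 82, 83, 84, 85, 87, 89]
tray -y rim along y [131, 123, 116, 110, 105, 102, 105, 113, 124, 132, 133, 124, 108, 90, 76, 68, 64]
tray -y base along y [218, 206, 189, 171, 156, 145, 138, 130, 121, 111, 101, 94, 90, 89, 88, 88, 89]
tray +x corner edge [107, 115, 125, 138, 152, 167, 180, 192, 202, 208, 210, 208, 203, 195, 185, 174, 163]
tray +x corner edge now [63, 64, 65, 66, 67, 69, 72, 74, 78, 82, 86, 90, 94, 97, 98, 99, 99]
```

Run:
```python
from h import *
b=cam('scene');f=lambda L:np.array(L)/3-.35+[340-428/3,250]
print('near dot',ray(b,f([(547,232)]),.034),'far -y rim corner',ray(b,f([(708,122)]),.034),'near base corner',ray(b,f([(545,263)]),0))
im=cv2.imread('pics/s8.png');h=cv2.cvtColor(im,cv2.COLOR_BGR2HSV)
m=((h[...,1]>60)&(h[...,2]>60)&(h[...,0]>8)&(h[...,0]<28)).astype(np.uint8)
for P in([.447,-.3667,.034],[.5862,-.3667,.034]):
    q=proj(b,[P])[0];print(q.round(1));q=q.round().astype(int);print(h[q[1]-5:q[1]+6,q[0]-6:q[0]+7,1])
# studs / poles in scene
T=[[.5645,-.35,.061],[.496,-.35,.069],[.5273,-.3512,.069],[.4623,-.3512,.069]]
print(((proj(b,T)-[340,250]+.35)*3+[428,0]).round(0))
```

```text
near dot [[ 0.44731404 -0.3665177   0.034     ]] far -y rim corner [[ 0.58389313 -0.36887809  0.034     ]] near base corner [[ 0.44766893 -0.36970184  0.        ]]
[379.3 327.1]
[[ 7  7  6 11 10 10 13 13 11 11  9  9  9]
 [ 8  7  9  9 11  8 13 13 11 11  9  4  6]
 [ 6  8  7  7  9  9 13 11 11 11  7  4  7]
 [ 6  6  5  7  7  7  6  9  7  9  7  7  3]
 [ 6  3  6  8  2 24 26 11  2  5  5  6  3]
 [ 3  3  3  6 10 37 44 21  5  5  3  6  3]
 [ 3  3  3  3  8 22 30 15  3  3  6  3  3]
 [ 3  6  0  3  3  8  8  6  3  3  3  3  3]
 [ 3  0  3  3  3  3  3  0  6  3  3  6  6]
 [ 3  3  6  3  3  3  6  3  3  3  3  3  9]
 [ 6  3  3  3  3  3  6  6  3  3  3 13 22]]
[433. 289.]
[[19 27 28 27 31 30 26 25 18 22 28 25 26]
 [12 24 24 22 25 27 28 26 25 22 27 24 24]
 [25 30 20  5  5 12 23 24 27 23 24 20 23]
 [30 34 19  5  4 11 29 28 29 23 28 24 20]
 [31 30 20  5 10 34 41 39 31 32 26 28 24]
 [31 30 20  5 23 50 51 44 37 32 26 26 22]
 [30 25  9  2 11 32 39 37 37 35 29 28 29]
 [26 13  2  8  5  7 21 32 36 37 36 36 32]
 [ 9  5  8  9  7  2 24 35 31 33 38 39 38]
 [ 9  8  8  8  5 13 31 36 30 30 31 35 39]
 [ 9 10  7  5  5 22 34 33 28 28 28 30 33]]
[[673.  93.]
 [595. 141.]
 [633. 117.]
 [555. 171.]]
```

The scene view gives the same sub-millimetre offsets for the cover and for the tray's rim marks, so they line up. A final 1 mm height trim remains.

```bash
python3 nudge.py '[[0.03,0.0005,0,-0.001,0],[0.03,0.0005,0,-0.001,0],[0.03,0.0005,0,-0.001,0],[0.03,0.0005,0,-0.001,0],[0.03,0.0005,0,-0.001,0],[0.03,0.0005,0,-0.001,0],[0.03,0.0005,0,-0.001,0],[0.03,0.0005,0,-0.001,0]]'
python3 - <<'E'
from station import arm, viewer, job
s=arm.get_state();print(s['eef_pos'],s['ee_rot'],s['force'],abs(s['qd']).max())
if abs(s['eef_pos'][2]-.0953)<.0015: print(job.job_done())
E
```

```text
t: 24.02
eef_pos: [0.5046, -0.3514, 0.095]
ee_rot: [-3.142, 0.0, -0.003]
force: [0.4, 0.0, -1.3]
width: 0.0369
gripper_force: 27.9
[ 0.50460886 -0.35136003  0.09497272] [-3.14158637e+00  8.71938586e-05 -2.78396317e-03] [ 0.41286967  0.02501863 -1.27459683] 0.0015036421806796665
the job is handed in; nothing more can be done
None
```

The cell and module are fully seated in their bays, and the cover is held level about 12 mm above the cell tops, lined up with the tray to about 1 mm with its socket end over the module; the job was handed in at 24 s of the 69 s limit.

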